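Open a stock box for counting and close it again by its folding stay

ROBOT

A 6-joint arm with a two-finger parallel gripper is mounted at the origin on the work surface. World frame = base frame: x ahead of the robot, y to its left, z up, the work surface at z = 0. Lengths are in m, angles in rad, forces in N, time in s.
With the tool pointing down it reaches from about 0.4 to 0.825 m from the base axis. Payload 7 kg.
Tool frame: the origin (TCP) lies at the centre of the arm's flange, where the gripper is bolted on; the fingertips stand 173 mm ahead of it and the grasp point (between the pads) lies 155 mm ahead of it; x points along the fingers, z is the direction in which the jaws open and shut, and the axes are right-handed (so a half turn about x gives the same grasp; the last joint's range is limited). The gripper opens to 85 mm and grips with 20 to 120 N. Pads are 22 mm wide; open, the fingers measure 114 mm over their backs; the gripper's body (76 mm by 85 mm) begins 54 mm behind the grasp point. The pads swing forward as they close: fully open they stand 13 mm farther back than shut.
Start: joints at [-1.037, 0.359, 0.012, 0, -1.224, -0.288], TCP at [0.164, -0.655, 0.405] pointing down, gripper open.
Joint ranges: [-3.07, 3.07], [-1.43, 2.12], [-1.02, 1.25], [-3.03, 1.67], [-3.05, -0], [-3.03, 3.03]. Speed limits (rad/s): [2.39, 2.39, 3.01, 3.14, 3.14, 3.14].

INTERFACE

Orientations are given as a unit quaternion [x, y, z, w].
In Python, from plant import * gives the robot as it stands. The module is installed in compiled form; this text tells all that it offers.
- The arm moves only by the tool move_arm, never from a script. Its argument "deltas" is a list of rows, each a list of 4 numbers: the shift along the tool's x, y, z scaled (see below), then the turn about the tool's x scaled (see below). In form: [[dx, dy, dz, twist], ...]. A call has 1 to 8 rows; each row is the pose to reach, as a shift and turn from the pose measured when the call began, along the tool's axes at that moment; what a row does not reach only later rows make up. The controller multiplies each number of a shift by 30 cm and each number of a turn by 90 degrees. A row lasts 1/8 s, in which the tool goes at most 62.5 mm and 10.7 degrees, less where a joint would pass 70% of its speed; a pose out of reach is approached as far as the arm can. A call with a number of a shift or a turn outside -1 to 1 is refused whole. A call with a gripper value outside its range is refused whole. "grip" is the opening, from 0 (shut) to 1 (fully open), set as the call begins (left out, the last holds). The fingers move at their own pace and stop on an object; "grip_force" is the grip in N (left out, the last holds). Time passes only in rows, so rows that repeat a pose let the fingers close. It gives the time, the measured TCP pose, the force and the opening at its end, in the units of the state.
- observe(): the state, without advancing time (a new reading comes with each control period).
- snapshot(name): name is "scene" or "top" or "wrist"; returns a dict with "color" (400x640x3 uint8, red, green, blue), "fx", "fy", "cx", "cy" (pixels), "R" (3x3) and "t" (3): a world point X has camera coordinates R X + t; the wrist camera has in their place "hand_eye" (4x4, takes a point from camera to tool coordinates, whose origin is the TCP and whose axes are the tool frame's). Camera axes: x right, y down, z forward; pixel columns grow to the right and rows downward; lengths in m; the calibration is good to about 2 mm. The wrist camera is an equidistant fisheye: a pixel r from the principal point sees the ray r / f radians off the axis. A picture is of the moment at which its call begins: read the wrist's pose just before it. There is no depth.
- job_done(): hands the job in, once; it reports no verdict.
The state is a dict: "t": time; "q": joint angles; "qd": joint speeds; "joint_torque": joint torques, N m; "ee_pos": TCP position; "eef_rot": TCP orientation; "force": force on the tool from outside, world axes, zero at the start; "ft_torque": the same for the moment, N m; "grip_width": opening from 0.0 (shut) to 1.0 (fully open).
Only numpy, scipy, OpenCV 4.12 (cv2) and the standard library are available. Lean on these libraries where they do the work, as an engineer would, in place of code of your own. Each camera call takes 0.05 s, during which the arm holds its last target.

TASK

The tablets in the green stock box that has a folding steel stay on its side are due to be counted. Raise that box's lid by its bar until the stay snaps straight and locks, let go and leave the lid standing on its own for at least a second, then press down the knob at the stay's knee so that the stay folds and the lid comes fully shut without slamming. Leave the other box shut and do not knock the carton or the jar out of place.

Things in the scene. Friction and masses are not known exactly. Their poses are not given: they have to be found in the camera images.
- stock_box: green plastic box fixed to the counter, 170 (x) x 220 (y) x 115 mm high; origin: centre of its underside, z up, front = -x side. Lid 8 mm thick, hinged along the rear top edge (line along y through x = +85, z = 115 mm). Flat steel folding stay outside its -y side: lower link 70 mm on a pin at x -75, z 100 mm; upper link 96 mm, pinned to the lid 75 mm from the hinge; the knob is at their knee
- lid (a joint): angle of the stock box's lid: 0 shut, grows as its front rises, 1.305 when the stay is locked, at most 1.32. The lid weighs about 0.36 kg and is damped (0.5 N m s/rad): once the stay is broken it sinks shut by itself in 3 to 6 s
- knee (a joint): stay's knee: 0 folded (lid shut), 2.09 links in line, 2.20 past straight against its stop = locked; pushing on the lid then cannot fold it. A spring helps it straighten and snaps it into the lock once the lid is above about 1.27. Pressing the knob down with 1 to 3 N breaks it; after some 30 mm of downward travel the lid goes on sinking by itself, with less it may spring back
- lid_bar (a point): centre of the stock box's lid handle: round steel bar 12 mm in diameter, 90 mm long, along the box's y, in the lid's plane 45 mm beyond its front edge, 215 mm from the hinge line (4 mm above it when shut), with open space before, behind and below; it may turn between the fingers as the lid rises
- knob (a point): round dark steel knob at the stay's knee, 24 mm in diameter, 32 mm long along the box's y, on a 12 mm stem that sticks out sideways from the stay; this point is its centre, 56 mm outside the box's side face. When the stay is locked it is 141 mm above the counter; pressed down 35 mm it also moves about 12 mm towards the box's rear (+x of the box)
- spare_lid (a joint): angle of the lid of the other green box, 0 shut: the same make of box with the same bar on its lid, but 180 mm wide and with no stay on its side; it stands beside the stock box, to its left or its right, and is to be left shut
- carton: loose white medicine carton with a red band, 45 x 75 x 60 mm, standing on the counter in front, between the boxes; origin at the centre of its underside
- jar: loose amber jar, 56 mm in diameter, 90 mm high, standing behind, between the boxes; origin at the centre of its underside
Things that resemble listed ones, but are neither listed nor needed, are in the scene too. Of the things that look like the jar, take the one that is farthest to the robot's right at the start.

How it is judged:
On the way, in this order (a step that is already met when the one before it is completed fails the run):
1. the lid is up, its stay locked past straight, and stands so with nothing touching the box for 1 s (value of joint lid above 1.25 rad and value of joint knee above 2.12 rad and contact force between stock_box and anything else below 0.1 N), for 1 s.
2. the knee is broken by pressing its knob (contact force between stay_lower and anything else above 0.2 N and value of joint knee between 1 and 2.05 rad), for 0.04 s.
At the end, for the whole second after the job is handed in: The stock box's lid is shut (within 0.04 rad, about 8 mm at its front) and at rest with its stay folded, the other box is shut too, and the carton and the jar stand upright within 30 mm of where they were (value of joint each of lid, spare_lid below 0.04 rad and value of joint knee below 0.1 rad and velocity of joint lid between -0.05 and 0.05 rad/s and angle between each of carton, jar's own z axis and vertical below 0.2 rad); the robot touches nothing.
It fails at once if the lid slams down (faster than 1.8 rad/s) (velocity of joint lid below -1.8 rad/s).
It fails at once if the other box is opened (value of joint spare_lid above 0.15 rad).
It fails at once if the carton is shifted by more than 30 mm (distance of carton from where it was at the start of the episode above 0.03 m).
It fails at once if the jar is shifted by more than 30 mm (distance of jar from where it was at the start of the episode above 0.03 m).
It also fails if it takes over 54 s, if anything falls off the work surface, if the arm or the gripper's body presses on something with over 40 N, if the wrist force passes 120 N, or if a joint passes its speed limit or range.

## Working session

There is one attempt and no reset: what is moved stays moved. The work goes in short steps, Python scripts to look and compute and a tool call to move; the robot and the scene stay as the last step left them, time stands still between calls to the robot, and variables do not carry over. Pictures are saved under pics/ and viewed, and the job is handed in when it is done.

Besides the shell and the picture viewer there is one more tool, called after "Call:" as name(argument=value, ...) on one line, values as JSON. move_arm: Moves the arm, as the interface text tells. Its arguments: {"type":"object","properties":{"deltas":{"type":"array"},"grip":{"type":"number"},"grip_force":{"type":"number"}},"required":["deltas"]}

```bash
mkdir -p pics; python3 - <<'E'
from plant import *
import cv2,numpy as np
print(observe())
for n in ("scene","top","wrist"):
    s=snapshot(n); cv2.imwrite(f"pics/{n}0.png",s["color"][:,:,::-1])
    print(n,{k:(v if k!="color" else 0) for k,v in s.items()})
    np.save(f"{n}0.npy",s,allow_pickle=True)
E
```

```text
{'t': 0.0, 'q': array([-1.03694007e+00,  3.59386643e-01,  1.10697573e-02, -3.17074291e-04,
       -1.22406509e+00, -2.88081803e-01]), 'qd': array([ 5.94513476e-04,  2.29924344e-03, -1.91441897e-03, -2.09668706e-04,
        1.05094112e-05,  6.37500308e-04]), 'joint_torque': array([-2.82782559e-03, -5.83324277e+01,  2.93412191e+01,  6.93693593e+00,
       -6.04421613e-03,  3.23921915e-05]), 'ee_pos': array([ 0.16417305, -0.6545436 ,  0.40377429]), 'eef_rot': array([-0.55701163,  0.43466717,  0.55797807,  0.43527344]), 'force': array([ 0.83159055,  0.06741571, -0.89438749]), 'ft_torque': array([ 0.02110693,  0.02915695, -0.00409085]), 'grip_width': 0.999675994596326}
scene {'color': 0, 'fx': 374.2198486157534, 'fy': 374.2198486157534, 'cx': 325.4135874067418, 'cy': 195.53502908794363, 'R': array([[-0.07994156,  0.99677068, -0.00758687],
       [ 0.56825096,  0.03931808, -0.8219154 ],
       [-0.81896287, -0.07001645, -0.56955905]]), 't': array([ 0.14857357, -0.2739693 ,  1.4081379 ])}
top {'color': 0, 'fx': 394.74369655050094, 'fy': 394.74369655050094, 'cx': 321.75743275592976, 'cy': 199.3616212762667, 'R': array([[-0.01863698, -0.99981764,  0.00416647],
       [-0.97836638,  0.01737805, -0.20614856],
       [ 0.20603856, -0.00791832, -0.97851184]]), 't': array([-0.09430096,  0.63707692,  0.88757904])}
wrist {'color': 0, 'fx': 309.70691628693146, 'fy': 309.70691628693146, 'cx': 318.20072332347814, 'cy': 194.42098261698462, 'hand_eye': array([[ 2.09965429e-05, -3.12824832e-01,  9.49810836e-01,
         3.10960100e-02],
       [ 4.69050628e-04, -9.49810729e-01, -3.12824807e-01,
         7.92209892e-02],
       [ 9.99999890e-01,  4.52077608e-04,  1.26787942e-04,
        -7.75559239e-04],
       [ 0.00000000e+00,  0.00000000e+00,  0.00000000e+00,
         1.00000000e+00]])}
```

View pics/scene0.png

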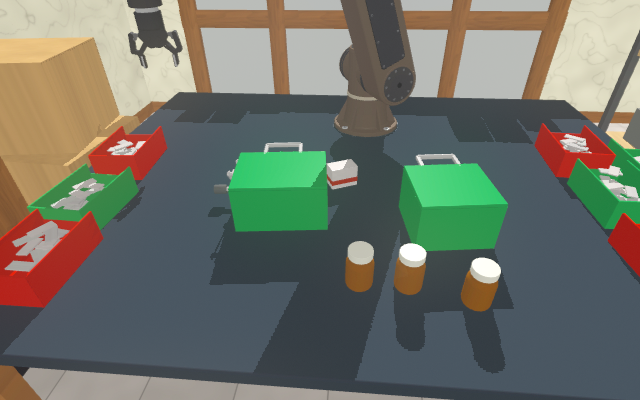

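View pics/top0.png

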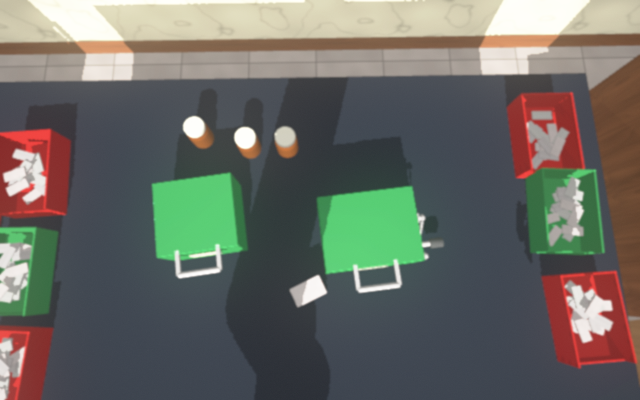

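View pics/wrist0.png

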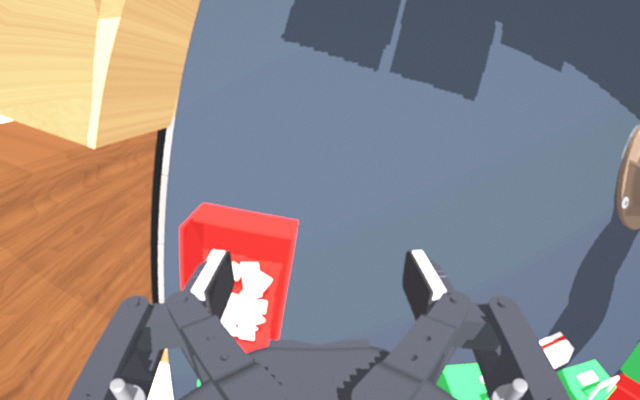

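The stock box is the one centred at about (372,228) in the top view, with steel stay and dark knob on its right (-y) side at (435,244). The spare box is at (198,217) and has no stay. There are three jar lookalikes in the top view: (198,130), (247,142) and (286,142). Image right is -y, so the one at (286,142) is farthest to the robot's right. The carton is at (308,291).

```bash
cat > h.py <<'E'
import numpy as np,cv2
from scipy.spatial.transform import Rotation as Ro
def ray(s,u,v):
    d=np.array([(u-s["cx"])/s["fx"],(v-s["cy"])/s["fy"],1.]); R=s["R"];return -R.T@s["t"], R.T@d
def onz(s,u,v,z):
    o,d=ray(s,u,v); return o+d*(z-o[2])/d[2]
def proj(s,X):
    c=s["R"]@np.asarray(X,float)+s["t"]; return np.array([s["cx"]+s["fx"]*c[0]/c[2],s["cy"]+s["fy"]*c[1]/c[2]])
def tri(s1,p1,s2,p2):
    o1,d1=ray(s1,*p1);o2,d2=ray(s2,*p2)
    A=np.stack([d1,-d2],1);k=np.linalg.lstsq(A,o2-o1,rcond=None)[0]
    a=o1+k[0]*d1;b=o2+k[1]*d2;return (a+b)/2,np.linalg.norm(a-b)
E
python3 - <<'E'
from h import *
t=np.load("top0.npy",allow_pickle=True).item(); s=np.load("scene0.npy",allow_pickle=True).item()
im=t["color"]; 
hsv=cv2.cvtColor(im,cv2.COLOR_RGB2HSV)
m=((hsv[...,0]>50)&(hsv[...,0]<80)&(hsv[...,1]>120)&(hsv[...,2]>150)).astype(np.uint8)
for x0,x1 in((140,260),(305,440)):
    mm=np.zeros_like(m);mm[150:290,x0:x1]=m[150:290,x0:x1]
    c=max(cv2.findContours(mm,0,2)[0],key=cv2.contourArea)
    r=cv2.approxPolyDP(c,6,True)[:,0]
    for p in r: print(p,onz(t,*p,.123).round(4))
a=cv2.resize(im[170:310,270:450],None,fx=4,fy=4,interpolation=2)
cv2.imwrite("pics/crop1.png",a[:,:,::-1])
b=cv2.resize(s["color"][130:240,205:365],None,fx=5,fy=5,interpolation=2)
cv2.imwrite("pics/crop2.png",b[:,:,::-1])
E
```

```text
[229 173] [0.6891 0.1068 0.123 ]
[152 184] [0.6661 0.2819 0.123 ]
[157 257] [0.5003 0.2593 0.123 ]
[173 259] [0.4953 0.2239 0.123 ]
[177 248] [0.5192 0.2165 0.123 ]
[189 258] [0.4968 0.1889 0.123 ]
[216 242] [0.5309 0.1309 0.123 ]
[223 253] [0.5064 0.1146 0.123 ]
[242 248] [0.5166 0.073  0.123 ]
[411 187] [ 0.6487 -0.3102  0.123 ]
[331 197] [ 0.6285 -0.1265  0.123 ]
[326 273] [ 0.4588 -0.1116  0.123 ]
[353 263] [ 0.4793 -0.1714  0.123 ]
[391 265] [ 0.4734 -0.2547  0.123 ]
[395 257] [ 0.4906 -0.2645  0.123 ]
[423 260] [ 0.483  -0.3258  0.123 ]
```

View pics/crop1.png

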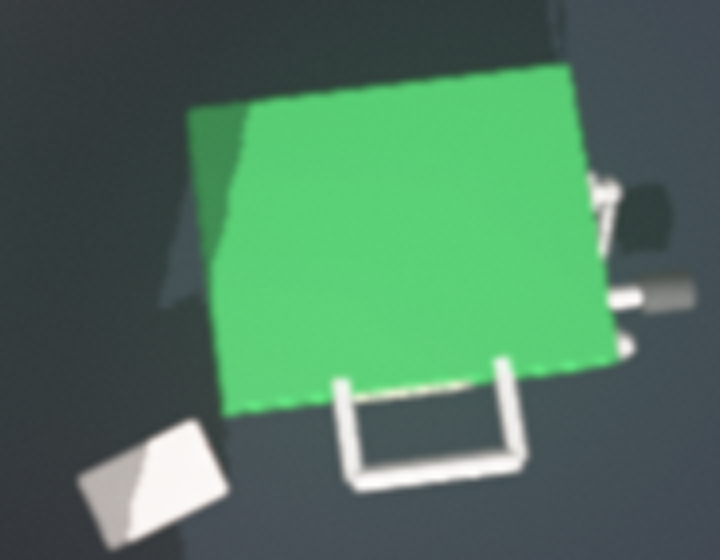

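View pics/crop2.png

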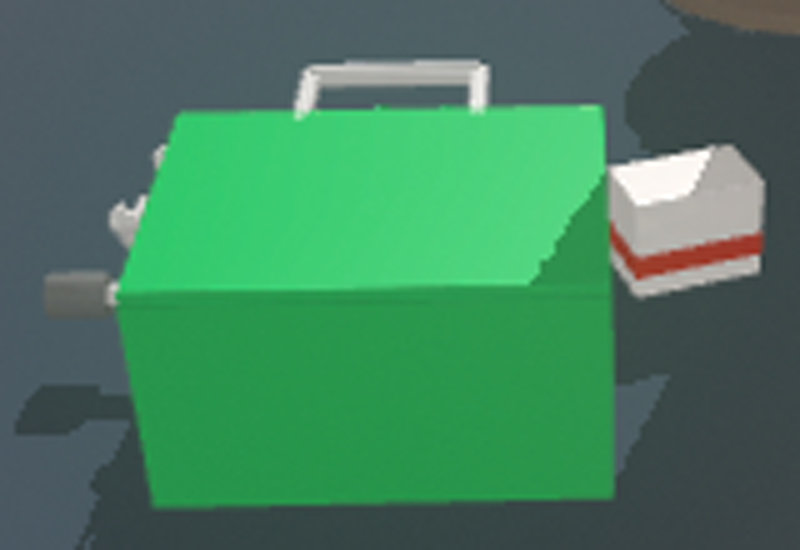

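Both crops agree: the box at right in the top view carries the steel links and knob (top crop (668,295), scene crop (75,293)), so it is the stock box. Its bar runs (357,480)-(520,459) in the top crop.

```bash
python3 - <<'E'
from h import *
t=np.load("top0.npy",allow_pickle=True).item(); s=np.load("scene0.npy",allow_pickle=True).item()
f=lambda x,y:(270+x/4,170+y/4)
g=lambda x,y:(205+x/5,130+y/5)
RR,RL,FL,FR=[onz(t,*f(*p),.123)[:2] for p in((568,65),(188,107),(224,415),(618,362))]
RR2,RL2,FR2,FL2=[onz(s,*g(*p),.123)[:2] for p in((118,293),(610,285),(178,113),(602,106))]
for n,a,b in zip(("RR","RL","FL","FR"),(RR,RL,FL,FR),(RR2,RL2,FL2,FR2)): print(n,a.round(4),b.round(4))
for q in((RR,RL,FL,FR),(RR2,RL2,FL2,FR2)):
    print("widths",[round(np.linalg.norm(q[i]-q[(i+1)%4]),4) for i in range(4)],"centre",np.mean(q,0).round(4))
    y=q[1]-q[0]+q[2]-q[3]; x=q[0]-q[3]+q[1]-q[2]; print("yaw y",np.arctan2(-y[0],y[1]),"yaw x",np.arctan2(x[1],x[0]))
B1=onz(t,*f(357,480),.119);B2=onz(t,*f(520,459),.119);print("bar top",B1,B2,(B1+B2)/2,np.linalg.norm(B1-B2))
B3=onz(s,*g(306,74),.119);B4=onz(s,*g(486,74),.119);print("bar scene",B3,B4,(B3+B4)/2,np.linalg.norm(B3-B4))
print("knob",tri(t,f(668,295),s,g(75,293)))
E
```

```text
RR [ 0.6504 -0.3126] [ 0.6546 -0.3094]
RL [ 0.6296 -0.0947] [ 0.6334 -0.0938]
FL [ 0.4572 -0.1116] [ 0.4668 -0.1107]
FR [ 0.4818 -0.329 ] [ 0.4887 -0.3274]
widths [np.float64(0.2188), np.float64(0.1733), np.float64(0.2188), np.float64(0.1694)] centre [ 0.5548 -0.212 ]
yaw y 0.10389388244089406 yaw x 0.09748140240474693
widths [np.float64(0.2166), np.float64(0.1674), np.float64(0.2178), np.float64(0.1669)] centre [ 0.5609 -0.2103]
yaw y 0.09937473589153441 yaw x 0.10455809602817627
bar top [ 0.42115007 -0.18330922  0.119     ] [ 0.430654   -0.27274429  0.119     ] [ 0.42590203 -0.22802675  0.119     ] 0.08993862822185572
bar scene [ 0.43347819 -0.27283683  0.119     ] [ 0.42718084 -0.17629986  0.119     ] [ 0.43032951 -0.22456834  0.119     ] 0.09674214923032039
knob (array([ 0.5260122 , -0.3854282 ,  0.03420885]), np.float64(0.0009695087702030749))
```

```bash
cat >> h.py <<'E'
YAW=0.101; C=np.array([.558,-.211,0])
def box(x,y,z): c,s_=np.cos(YAW),np.sin(YAW); return C+np.array([c*x-s_*y,s_*x+c*y,z])
def bar(th,r=.215,e=.004): c,s_=np.cos(th),np.sin(th); return box(.085-r*c+e*s_,0,.115+r*s_+e*c)
def deltas(o,Ps):
    R=Ro.from_quat(o["eef_rot"]).as_matrix()
    return [(R.T@(np.asarray(P)-o["ee_pos"])/.3).round(3).tolist() for P in Ps]
def state():
    from plant import observe
    o=observe();R=Ro.from_quat(o["eef_rot"]).as_matrix()
    print("t",round(o["t"],2),"tcp",o["ee_pos"].round(4),"x",R[:,0].round(3),"z",R[:,2].round(3),"F",o["force"].round(2),"q",o["q"].round(3),"grip",round(o["grip_width"],3)); return o,R
E
python3 - <<'E'
from h import *
o,R=state()
zd=np.array([np.cos(YAW),np.sin(YAW),0])
a=np.arctan2(np.dot(zd,-R[:,1]),np.dot(zd,R[:,2])) # rot about x: z-> z cos - y sin
print("twist",np.degrees(a),"units",a/(np.pi/2),"alt",np.degrees(a)-np.sign(a)*180)
print("bar",bar(0),"grasp tcp",bar(0)+[0,0,.155])
print(deltas(o,[bar(0)+[0,0,.155+.08],bar(0)+[0,0,.155]]))
E
```

```text
t 0.15 tcp [ 0.1642 -0.6546  0.404 ] x [-0.     0.001 -1.   ] z [-0.243  0.97   0.001] F [0.67 0.42 0.09] q [-1.037  0.359  0.011 -0.    -1.224 -0.288] grip 1.001
twist 98.29000636182295 units 1.0921111817980327 alt -81.70999363817705
bar [ 0.4286625  -0.22410769  0.119     ] grasp tcp [ 0.4286625  -0.22410769  0.274     ]
[[0.168, -1.204, 1.177], [0.435, -1.204, 1.177]]
```

Call:
move_arm(deltas=[[0.05,-0.15,0.15,-0.1],[0.05,-0.3,0.3,-0.2],[0.05,-0.45,0.45,-0.3],[0.05,-0.6,0.6,-0.4],[0.05,-0.75,0.75,-0.5],[0.05,-0.9,0.9,-0.6],[0.05,-1,1,-0.7],[0.05,-1,1,-0.8]], grip=0.5, grip_force=25)

```text
t: 1.15
ee_pos: [0.3836, -0.288, 0.3895]
eef_rot: [0.707, -0.02, -0.707, -0.021]
force: [-0.1, -0.3, 0.8]
grip_width: 0.5
```

```bash
cat >> h.py <<'E'
def tw(R):
    zd=np.array([np.cos(YAW),np.sin(YAW),0])
    a=np.arctan2(np.dot(zd,-R[:,1]),np.dot(zd,R[:,2])); a=(a+np.pi/2)%np.pi-np.pi/2
    return round(a/(np.pi/2),3)
E
python3 - <<'E'
from h import *
o,R=state();print("twist",tw(R))
print(deltas(o,[bar(0)+[0,0,.155+.06],bar(0)+[0,0,.155]]))
E
```

```text
t 1.15 tcp [ 0.3836 -0.288   0.3895] x [ 0.     0.001 -1.   ] z [-0.998  0.059 -0.   ] F [-0.14 -0.27  0.76] q [-2.33e-01  4.40e-02 -4.26e-01 -1.00e-03 -1.10e+00  1.75e-01] grip 0.5
twist -0.102
[[0.185, -0.221, -0.137], [0.385, -0.221, -0.137]]
```

Call:
move_arm(deltas=[[0.05,-0.11,-0.07,-0.1],[0.12,-0.221,-0.137,-0.1],[0.18,-0.221,-0.137,-0.1],[0.18,-0.221,-0.137,-0.1]])

```text
t: 1.65
ee_pos: [0.4282, -0.2236, 0.3344]
eef_rot: [-0.705, -0.036, 0.707, -0.034]
force: [-0.1, 0.2, 0.4]
grip_width: 0.502
```

```bash
python3 - <<'E'
from h import *
from plant import *
o,R=state();print("twist",tw(R))
print(deltas(o,[bar(0)+[0,0,.155]]))
for n in ("wrist","scene"):
    s=snapshot(n); cv2.imwrite(f"pics/{n}1.png",s["color"][:,:,::-1])
# predicted bar pixels in the wrist view
    if n=="wrist":
        E=s["hand_eye"]
        for yy in (-.045,0,.045):
            X=bar(0)+box(0,yy,0)-C
            T=R.T@(X-o["ee_pos"]); c=E[:3,:3].T@(T-E[:3,3]); rr=np.hypot(c[0],c[1]);th=np.arctan2(rr,c[2])
            print(s["cx"]+s["fx"]*th*c[0]/rr,s["cy"]+s["fy"]*th*c[1]/rr)
E
```

```text
t 1.65 tcp [ 0.4282 -0.2236  0.3344] x [-0.003  0.002 -1.   ] z [-0.995 -0.099  0.003] F [-0.12  0.2   0.42] q [-0.074  0.104 -0.498 -0.002 -0.972  0.174] grip 0.502
twist -0.001
[[0.201, 0.002, -0.002]]
318.4157663388264 153.98487516405334
318.4929863701152 222.67025101029117
318.55117048839395 280.34726501394596
```

View pics/wrist1.png

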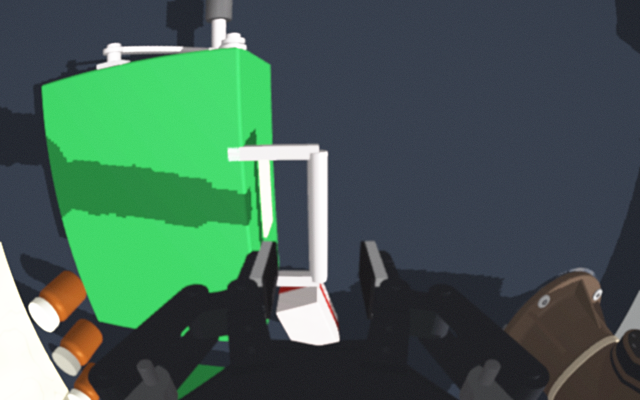

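The wrist view shows the bar at u≈318, rows 152–281, as predicted (318, 154–280). It lies midway between the open fingers, so I descend and grip.

Call:
move_arm(deltas=[[0.1,0,0,0],[0.2,0.002,-0.002,0],[0.2,0.002,-0.002,0]])

```text
t: 2.12
ee_pos: [0.4286, -0.2252, 0.2753]
eef_rot: [-0.705, -0.035, 0.707, -0.034]
force: [0.3, 0.4, 0.3]
grip_width: 0.504
```

Call:
move_arm(deltas=[[0,0,0,0],[0,0,0,0],[0,0,0,0],[0,0,0,0]], grip=0, grip_force=25)

```text
t: 2.62
ee_pos: [0.4288, -0.2254, 0.2768]
eef_rot: [-0.706, -0.035, 0.707, -0.034]
force: [-2.7, -0.8, 7.2]
grip_width: 0.129
```

```bash
python3 - <<'E'
from h import *
from plant import *
o,R=state();print("twist",tw(R))
off=o["ee_pos"]-bar(0); print("off",off)
ths=[.06,.12,.2,.28,.36,.44,.52,.60]
for k in range(3):
    print([ [round(th,2)]+d for th,d in zip(np.arange(.08,1.36,.08),deltas(o,[bar(th)+off for th in np.arange(.08,1.36,.08)]))]) if k==0 else 0
s=snapshot("wrist"); cv2.imwrite(f"pics/wrist2.png",s["color"][:,:,::-1])
E
```

```text
t 2.62 tcp [ 0.4288 -0.2254  0.2768] x [-0.001  0.001 -1.   ] z [-0.995 -0.098  0.001] F [-2.68 -0.79  7.24] q [-0.077  0.175 -0.571 -0.001 -0.826  0.175] grip 0.129
twist -0.002
off [ 1.25774542e-04 -1.32288261e-03  1.57750116e-01]
[[np.float64(0.08), -0.057, -0.0, -0.003], [np.float64(0.16), -0.114, -0.0, -0.011], [np.float64(0.24), -0.17, -0.0, -0.024], [np.float64(0.32), -0.225, -0.0, -0.04], [np.float64(0.4), -0.278, -0.0, -0.062], [np.float64(0.48), -0.33, -0.0, -0.087], [np.float64(0.56), -0.379, -0.001, -0.116], [np.float64(0.64), -0.425, -0.001, -0.149], [np.float64(0.72), -0.469, -0.001, -0.186], [np.float64(0.8), -0.51, -0.001, -0.226], [np.float64(0.88), -0.548, -0.001, -0.27], [np.float64(0.96), -0.582, -0.001, -0.316], [np.float64(1.04), -0.612, -0.002, -0.365], [np.float64(1.12), -0.638, -0.002, -0.416], [np.float64(1.2), -0.66, -0.002, -0.469], [np.float64(1.28), -0.678, -0.002, -0.523]]
```

View pics/wrist2.png

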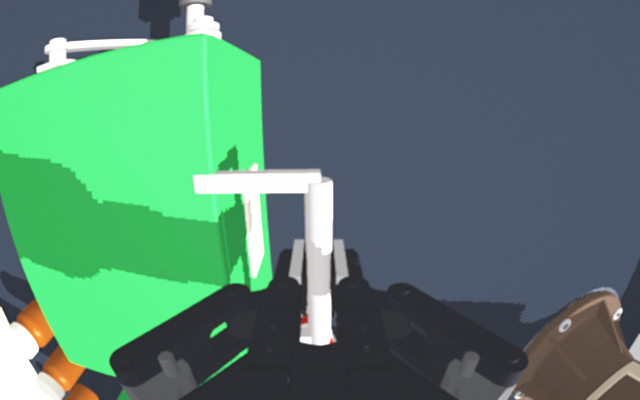

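Bar gripped (opening about 11 mm, so the 12 mm bar is held). Raising along the arc.

Call:
move_arm(deltas=[[-0.03,0,-0.001,0],[-0.08,0,-0.006,0],[-0.13,0,-0.014,0],[-0.18,0,-0.026,0],[-0.23,0,-0.042,0],[-0.278,0,-0.062,0],[-0.33,0,-0.087,0],[-0.379,0,-0.116,0]])

```text
t: 3.68
ee_pos: [0.4626, -0.222, 0.391]
eef_rot: [-0.705, -0.035, 0.708, -0.034]
force: [-6.2, 0.3, -0.8]
grip_width: 0.129
```

```bash
python3 - <<'E'
from h import *
from plant import *
o,R=state();print("twist",tw(R))
off=np.array([.0001,-.0013,.1577])
print("dev",o["ee_pos"]-bar(.56)-off)
print([ [round(th,2)]+d for th,d in zip(np.arange(.56,1.36,.07),deltas(o,[bar(th)+off for th in np.arange(.56,1.36,.07)]))])
s=snapshot("scene"); cv2.imwrite(f"pics/scene2.png",s["color"][:,:,::-1])
E
```

```text
t 3.67 tcp [ 0.4626 -0.222   0.391 ] x [-0.005  0.001 -1.   ] z [-0.995 -0.097  0.005] F [-6.25  0.34 -0.78] q [-6.500e-02  1.030e-01 -3.580e-01 -1.000e-03 -1.115e+00  1.630e-01] grip 0.129
twist -0.002
dev [-0.00098779 -0.00016664  0.00068671]
[[np.float64(0.56), 0.002, -0.0, -0.003], [np.float64(0.63), -0.039, -0.0, -0.032], [np.float64(0.7), -0.078, -0.001, -0.064], [np.float64(0.77), -0.115, -0.001, -0.098], [np.float64(0.84), -0.149, -0.001, -0.134], [np.float64(0.91), -0.181, -0.001, -0.173], [np.float64(0.98), -0.209, -0.001, -0.214], [np.float64(1.05), -0.235, -0.001, -0.257], [np.float64(1.12), -0.258, -0.002, -0.302], [np.float64(1.19), -0.278, -0.002, -0.348], [np.float64(1.26), -0.294, -0.002, -0.396], [np.float64(1.33), -0.307, -0.002, -0.444]]
```

View pics/scene2.png

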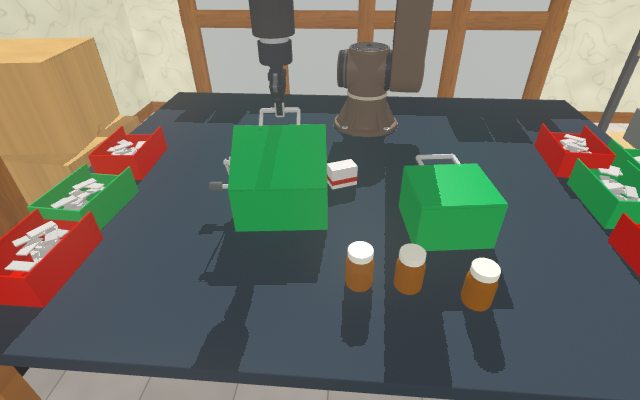

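The lid is rising with the bar in the gripper, the stay is opening, and nothing else has moved. I continue.

Call:
move_arm(deltas=[[-0.039,0,-0.032,0],[-0.078,0,-0.064,0],[-0.115,0,-0.098,0],[-0.149,0,-0.134,0],[-0.181,0,-0.173,0],[-0.209,0,-0.214,0],[-0.235,0,-0.257,0],[-0.258,0,-0.302,0]])

```text
t: 4.72
ee_pos: [0.5539, -0.2127, 0.472]
eef_rot: [-0.705, -0.035, 0.707, -0.034]
force: [-5.4, 2.8, 4.0]
grip_width: 0.126
```

```bash
python3 - <<'E'
from h import *
o,R=state()
off=np.array([.0001,-.0013,.1577])
print("dev",o["ee_pos"]-bar(1.12)-off)
T=[1.12,1.17,1.22,1.25,1.28,1.3,1.31,1.32]
print([ [round(th,2)]+d for th,d in zip(T,deltas(o,[bar(th)+off for th in T]))])
E
```

```text
t 4.72 tcp [ 0.5539 -0.2127  0.472 ] x [-0.003  0.001 -1.   ] z [-0.995 -0.098  0.003] F [-5.41  2.77  4.05] q [-3.800e-02  1.900e-01 -6.600e-02 -1.000e-03 -1.318e+00  1.360e-01] grip 0.126
dev [8.14728640e-04 6.16434761e-05 4.08271924e-03]
[[1.12, 0.014, -0.0, 0.003], [1.17, -0.001, -0.0, -0.03], [1.22, -0.013, -0.0, -0.064], [1.25, -0.02, -0.0, -0.084], [1.28, -0.026, -0.0, -0.105], [1.3, -0.03, -0.0, -0.119], [1.31, -0.032, -0.0, -0.126], [1.32, -0.033, -0.0, -0.132]]
```

Call:
move_arm(deltas=[[-0.006,0,-0.03,0],[-0.014,0,-0.064,0],[-0.02,0,-0.084,0],[-0.026,0,-0.105,0],[-0.03,0,-0.119,0],[-0.032,0,-0.126,0],[-0.033,0,-0.13,0],[-0.033,0,-0.13,0]])

```text
t: 5.72
ee_pos: [0.592, -0.2087, 0.4843]
eef_rot: [-0.705, -0.035, 0.707, -0.035]
force: [-8.4, 3.8, 11.2]
grip_width: 0.131
```

```bash
python3 - <<'E'
from h import *
from plant import *
o,R=state()
off=np.array([.0001,-.0013,.1577])
for th in (1.25,1.28,1.3,1.32):print("dev",th,o["ee_pos"]-bar(th)-off)
s=snapshot("scene"); np.save("scene3.npy",s,allow_pickle=True)
b=cv2.resize(s["color"][60:240,170:350],None,fx=3.3,fy=3.3,interpolation=2)
cv2.imwrite("pics/scene3.png",b[:,:,::-1])
E
```

```text
t 5.72 tcp [ 0.592  -0.2087  0.4843] x [-0.003  0.    -1.   ] z [-0.995 -0.099  0.003] F [-8.35  3.78 11.2 ] q [-0.029  0.244  0.03  -0.    -1.36   0.127] grip 0.131
dev 1.25 [0.01300511 0.00149706 0.00625775]
dev 1.28 [0.00684998 0.00087327 0.00443046]
dev 1.3 [0.00271746 0.00045446 0.00331573]
dev 1.32 [-1.43642129e-03  3.34875123e-05  2.28428329e-03]
```

View pics/scene3.png

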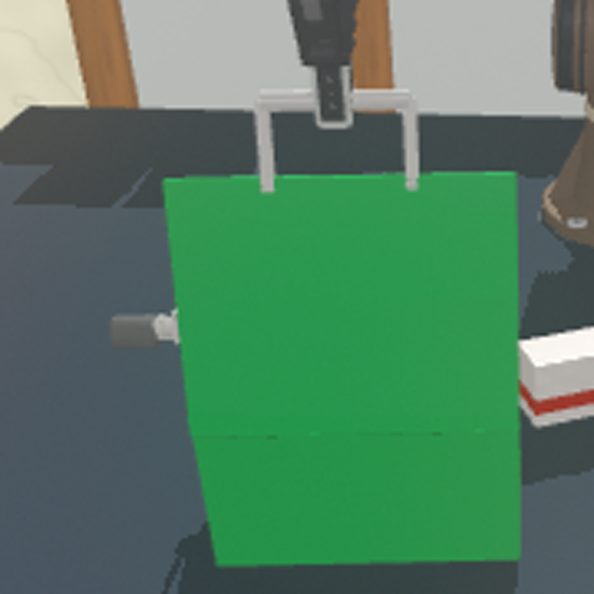

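```bash
python3 - <<'E'
from h import *
from plant import *
s=np.load("scene3.npy",allow_pickle=True).item()
t=snapshot("top"); np.save("top3.npy",t,allow_pickle=True)
for z,x in((.141,-.018),(.137,-.0155),(.130,-.012)):
  print(proj(s,box(x,-.166,z)),proj(t,box(x,-.166,z)))
b=cv2.resize(t["color"][150:300,300:480],None,fx=4,fy=4,interpolation=2)
cv2.imwrite("pics/top3.png",b[:,:,::-1])
E
```

```text
[211.36589671 158.74858285] [446.37475312 225.14837287]
[211.42875339 160.71983508] [445.59961003 224.29096294]
[211.62207328 163.98501768] [444.33364957 223.19767883]
```

View pics/top3.png

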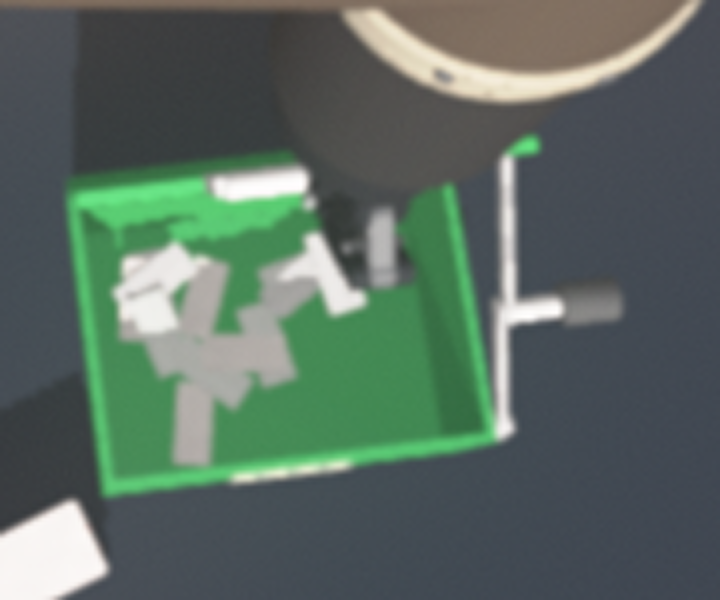

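The top view shows the stay straight, with the knob at (448,226) against (446,225) predicted for locked. The tool also feels the stop, at about 8 N. I push 3 mm more, let go, then rise clear.

Call:
move_arm(deltas=[[0,0,-0.01,0],[0,0,-0.01,0],[0,0,-0.01,0]])

```text
t: 6.2
ee_pos: [0.5934, -0.2086, 0.4845]
eef_rot: [-0.703, -0.035, 0.709, -0.034]
force: [-12.2, 1.3, 3.3]
grip_width: 0.126
```

Call:
move_arm(deltas=[[0,0,0,0],[0,0,0,0],[0,0,0,0],[0,0,0,0]], grip=0.45)

```text
t: 6.7
ee_pos: [0.5936, -0.2085, 0.4846]
eef_rot: [-0.703, -0.035, 0.709, -0.035]
force: [0.7, -0.1, 0.4]
grip_width: 0.452
```

Call:
move_arm(deltas=[[-0.06,0,0,0],[-0.14,0,0,0],[-0.22,0,0,0],[-0.22,0,0,0]])

```text
t: 7.2
ee_pos: [0.5943, -0.2087, 0.5528]
eef_rot: [-0.705, -0.035, 0.708, -0.035]
force: [-0.2, 0.2, -0.3]
grip_width: 0.45
```

```bash
python3 - <<'E'
from h import *
from plant import *
o,R=state()
for n in("scene","top"):
  s=snapshot(n); np.save(n+"4.npy",s,allow_pickle=True)
  cv2.imwrite(f"pics/{n}4.png",s["color"][:,:,::-1])
K=box(-.016,-.173,.153+.173)
print("knob tcp",K,deltas(o,[[K[0],K[1],o["ee_pos"][2]],K+[0,0,.03]]))
E
```

```text
t 7.2 tcp [ 0.5943 -0.2087  0.5528] x [-0.004 -0.    -1.   ] z [-0.995 -0.098  0.004] F [-0.15  0.24 -0.29] q [-0.028  0.232  0.163  0.    -1.506  0.127] grip 0.45
knob tcp [ 0.55952485 -0.38473162  0.326     ] [[0.001, 0.573, 0.173], [0.657, 0.573, 0.17]]
```

View pics/scene4.png

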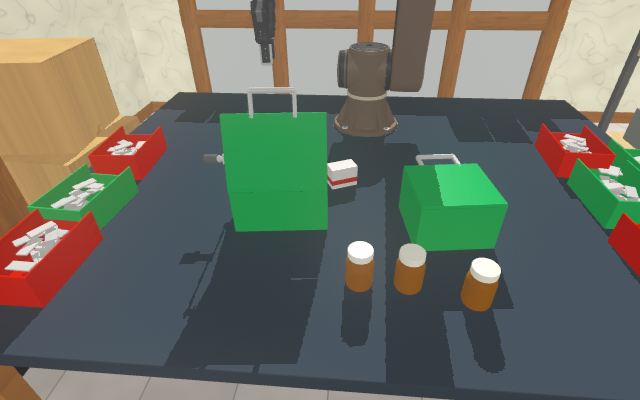

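View pics/top4.png

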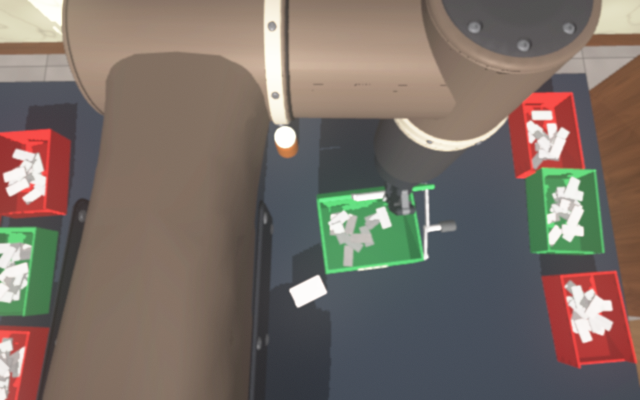

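The lid stands by itself with the stay straight: knob at (210,158) in scene and (447,227) in top. I move above the knob with the fingers closing; that takes more than the required second.

Call:
move_arm(deltas=[[0,0.1,0.03,0],[0,0.25,0.08,0],[0,0.4,0.12,0],[0,0.573,0.17,0],[0.1,0.573,0.17,0],[0.25,0.573,0.17,0],[0.4,0.573,0.17,0],[0.5,0.573,0.17,0]], grip=0)

```text
t: 8.3
ee_pos: [0.5584, -0.3841, 0.3968]
eef_rot: [-0.702, -0.036, 0.71, -0.034]
force: [0.7, -0.8, 0.0]
grip_width: -0.002
```

```bash
python3 - <<'E'
from h import *
from plant import *
o,R=state()
s=np.load("scene4.npy",allow_pickle=True).item();t=np.load("top4.npy",allow_pickle=True).item()
print(tri(t,(448,227),s,(210.5,158.5)),box(-.018,-.166,.141))
K=box(-.016,-.173,.153+.173)
print(deltas(o,[K+[0,0,.01],K,K-[0,0,.04]+.014*np.array([1,.1,0])]))
for n in("scene","wrist"):
  s=snapshot(n); np.save(n+"5.npy",s,allow_pickle=True)
  im=s["color"]
  if n=="scene": im=cv2.resize(im[60:240,170:350],None,fx=3.3,fy=3.3,interpolation=2)
  cv2.imwrite(f"pics/{n}5.png",im[:,:,::-1])
E
```

```text
t 8.3 tcp [ 0.5584 -0.3841  0.3968] x [-0.011  0.003 -1.   ] z [-0.995 -0.098  0.011] F [ 0.73 -0.82  0.03] q [-3.150e-01  3.710e-01  1.200e-02  1.000e-03 -1.223e+00  4.130e-01] grip -0.002
(array([ 0.55289211, -0.38174225,  0.13935541]), np.float64(6.740011872265288e-06)) [ 0.55682924 -0.37796895  0.141     ]
[[0.202, 0.003, -0.006], [0.236, 0.003, -0.006], [0.369, 0.004, -0.055]]
```

View pics/scene5.png

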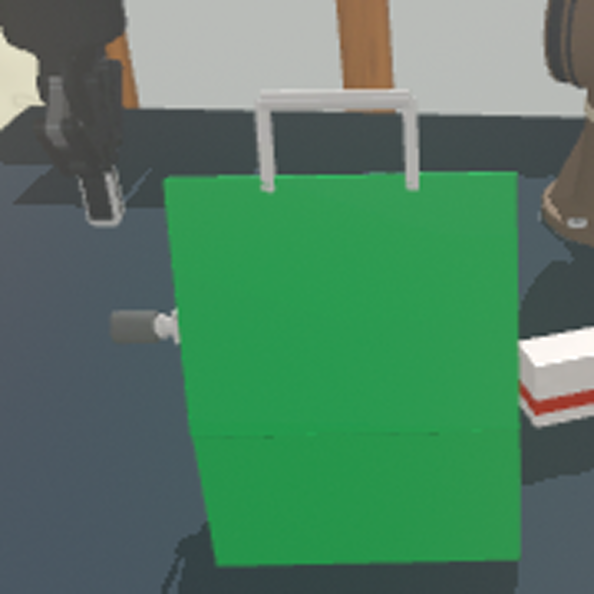

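View pics/wrist5.png

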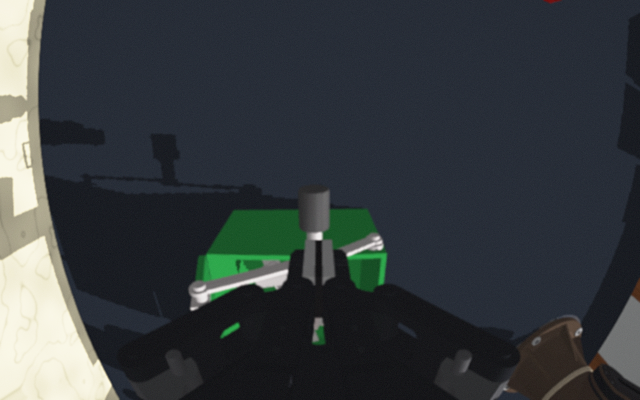

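```bash
python3 - <<'E'
from h import *
from plant import *
o,R=state(); s=np.load("wrist5.npy",allow_pickle=True).item();E=s["hand_eye"]
for (u,v) in((314,187),(314,208),(314,231)):
    d=np.array([u-s["cx"],v-s["cy"]]);r=np.hypot(*d);th=r/s["fx"]
    c=np.array([*(d/r*np.sin(th)),np.cos(th)])
    w=R@(E[:3,:3]@c); p=R@E[:3,3]+o["ee_pos"]
    X=p+w*(.145-p[2])/w[2]; print(X, "box",Ro.from_euler('z',-YAW).apply(X-C))
E
```

```text
t 8.4 tcp [ 0.5581 -0.3838  0.3953] x [-0.015  0.005 -1.   ] z [-0.995 -0.098  0.015] F [ 0.17 -0.02  0.2 ] q [-0.315  0.373  0.011  0.    -1.225  0.413] grip 0.001
[ 0.56002479 -0.39675291  0.145     ] box [-0.0167147  -0.18501043  0.145     ]
[ 0.55846259 -0.38020467  0.145     ] box [-0.0166004  -0.16838902  0.145     ]
[ 0.5566659  -0.36104971  0.145     ] box [-0.01645657 -0.14915052  0.145     ]
```

Three views agree on the knob: box frame about (-17, -167) mm, near where the fingertips are aimed. The lid has stood untouched for over 1.5 s. Pressing now, with the drift toward +x.

Call:
move_arm(deltas=[[0.1,0.0,-0.003,0],[0.19,0.0,-0.006,0],[0.225,0.0,-0.006,0],[0.25,0.0,-0.01,0],[0.28,0.0,-0.02,0],[0.31,0.0,-0.032,0],[0.34,0.0,-0.044,0],[0.375,0.0,-0.055,0]])

```text
t: 9.4
ee_pos: [0.5733, -0.382, 0.2828]
eef_rot: [-0.701, -0.036, 0.711, -0.033]
force: [-1.1, -2.3, 5.8]
grip_width: -0.0
```

```bash
python3 - <<'E'
from h import *
from plant import *
o,R=state()
s=snapshot("scene"); im=cv2.resize(s["color"][60:240,170:350],None,fx=3.3,fy=3.3,interpolation=2)
cv2.imwrite(f"pics/scene6.png",im[:,:,::-1])
E
```

```text
t 9.4 tcp [ 0.5733 -0.382   0.2828] x [-0.015  0.004 -1.   ] z [-0.995 -0.098  0.014] F [-1.15 -2.29  5.76] q [-3.050e-01  4.750e-01 -9.900e-02  1.000e-03 -1.013e+00  4.030e-01] grip -0.0
```

View pics/scene6.png

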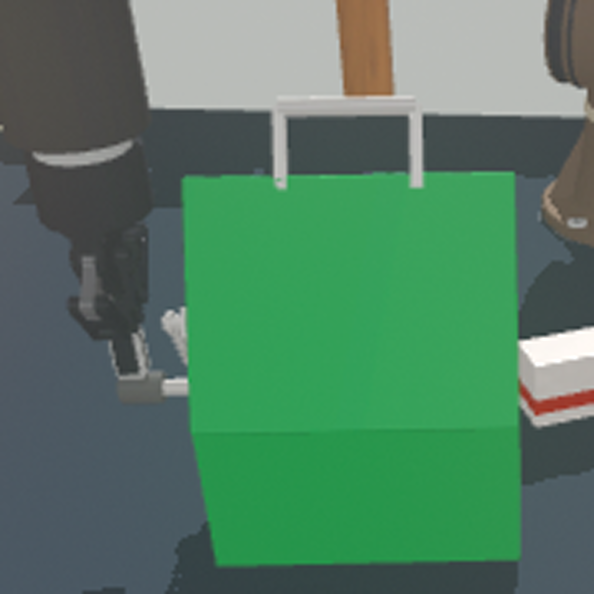

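The stay is folding and the lid has started down. I press a little further, then withdraw upward.

Call:
move_arm(deltas=[[0.02,0,-0.006,0],[0.04,0,-0.012,0],[-0.05,0,-0.006,0],[-0.2,0,0,0],[-0.3,0,0,0]])

```text
t: 10.07
ee_pos: [0.5747, -0.382, 0.3721]
eef_rot: [-0.701, -0.037, 0.712, -0.033]
force: [0.6, -0.0, 0.2]
grip_width: -0.004
```

```bash
python3 - <<'E'
from h import *
from plant import *
o,R=state()
s=snapshot("scene"); cv2.imwrite(f"pics/scene7.png",s["color"][:,:,::-1])
E
```

```text
t 10.07 tcp [ 0.5747 -0.382   0.3721] x [-0.016  0.005 -1.   ] z [-0.995 -0.098  0.015] F [ 0.65 -0.01  0.25] q [-0.305  0.408  0.011  0.    -1.191  0.403] grip -0.004
```

View pics/scene7.png

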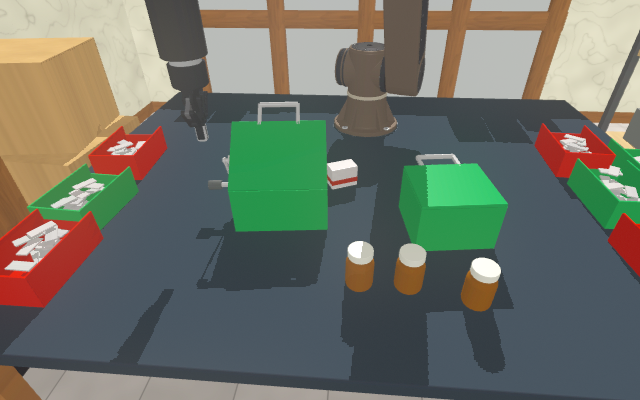

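The lid is sinking by itself and the gripper is clear. I wait up and to the side, away from it.

Call:
move_arm(deltas=[[-0.1,0.1,0,0],[-0.2,0.2,0,0],[-0.2,0.2,0,0],[-0.2,0.2,0,0],[-0.2,0.2,0,0],[-0.2,0.2,0,0],[-0.2,0.2,0,0],[-0.2,0.2,0,0]])

```text
t: 11.12
ee_pos: [0.5819, -0.4422, 0.4363]
eef_rot: [-0.702, -0.036, 0.71, -0.034]
force: [1.0, -0.6, -0.5]
grip_width: 0.001
```

Call:
move_arm(deltas=[[0,0,0,0],[0,0,0,0],[0,0,0,0],[0,0,0,0],[0,0,0,0],[0,0,0,0],[0,0,0,0],[0,0,0,0]])

```text
t: 12.12
ee_pos: [0.582, -0.4422, 0.4363]
eef_rot: [-0.702, -0.036, 0.71, -0.034]
force: [-0.2, -0.0, -0.5]
grip_width: -0.003
```

Call:
move_arm(deltas=[[0,0,0,0],[0,0,0,0],[0,0,0,0],[0,0,0,0],[0,0,0,0],[0,0,0,0],[0,0,0,0],[0,0,0,0]])

```text
t: 13.12
ee_pos: [0.5819, -0.4422, 0.4363]
eef_rot: [-0.702, -0.036, 0.71, -0.034]
force: [0.1, 0.4, -0.7]
grip_width: -0.002
```

Call:
move_arm(deltas=[[0,0,0,0],[0,0,0,0],[0,0,0,0],[0,0,0,0],[0,0,0,0],[0,0,0,0],[0,0,0,0],[0,0,0,0]])

```text
t: 14.12
ee_pos: [0.5819, -0.4422, 0.4363]
eef_rot: [-0.702, -0.036, 0.71, -0.034]
force: [0.1, -0.3, -0.2]
grip_width: 0.002
```

Call:
move_arm(deltas=[[0,0,0,0],[0,0,0,0],[0,0,0,0],[0,0,0,0],[0,0,0,0],[0,0,0,0],[0,0,0,0],[0,0,0,0]])

```text
t: 15.12
ee_pos: [0.582, -0.4422, 0.4363]
eef_rot: [-0.702, -0.036, 0.71, -0.034]
force: [0.0, 0.2, -0.5]
grip_width: -0.002
```

```bash
python3 - <<'E'
from h import *
from plant import *
o,R=state()
s=snapshot("scene"); a=np.load("scene0.npy",allow_pickle=True).item()["color"]
d=np.abs(s["color"].astype(int)-a).max(2)
for n,(r0,r1,c0,c1) in dict(stock=(140,235,212,328),carton=(155,192,328,360),jars=(235,315,340,505),spare=(150,250,398,505)).items(): print(n,(d[r0:r1,c0:c1]>40).mean())
cv2.imwrite(f"pics/scene8.png",np.vstack([cv2.resize(x[110:260,180:520],None,fx=1.9,fy=1.9) for x in (a,s["color"])])[:,:,::-1])
E
```

```text
t 15.12 tcp [ 0.582  -0.4422  0.4363] x [-0.011  0.002 -1.   ] z [-0.995 -0.099  0.011] F [ 0.04  0.22 -0.51] q [-0.384  0.44   0.206  0.002 -1.348  0.482] grip -0.002
stock 0.017241379310344827
carton 0.06925675675675676
jars 0.0275
spare 0.05186915887850467
```

View pics/scene8.png

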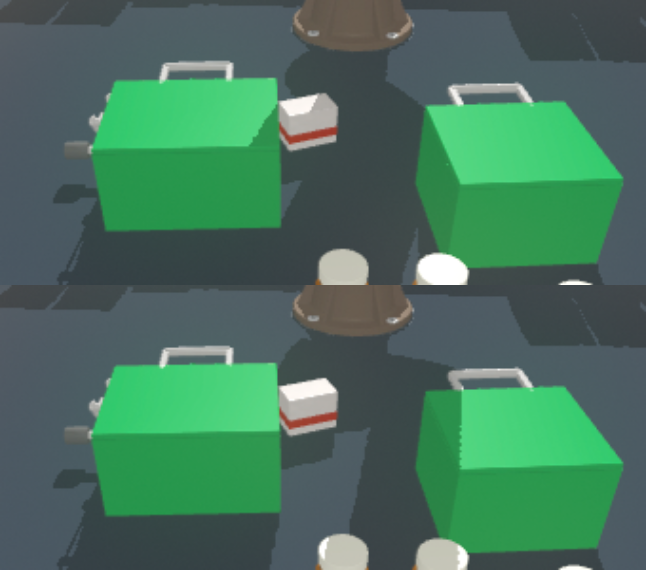

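The box matches its start picture: bar at the same row (62 in the crop), knob at the same pixel. The carton, spare box and jars are unmoved; the remaining differences are shadows. I wait 2 s more for settling, compare two pictures, and hand in.

Call:
move_arm(deltas=[[0,0,0,0],[0,0,0,0],[0,0,0,0],[0,0,0,0],[0,0,0,0],[0,0,0,0],[0,0,0,0],[0,0,0,0]])

```text
t: 16.18
ee_pos: [0.5819, -0.4422, 0.4363]
eef_rot: [-0.702, -0.036, 0.71, -0.034]
force: [1.0, -0.1, -0.6]
grip_width: -0.001
```

Call:
move_arm(deltas=[[0,0,0,0],[0,0,0,0],[0,0,0,0],[0,0,0,0],[0,0,0,0],[0,0,0,0],[0,0,0,0],[0,0,0,0]])

```text
t: 17.18
ee_pos: [0.582, -0.4422, 0.4363]
eef_rot: [-0.702, -0.036, 0.71, -0.034]
force: [-0.1, -0.2, 0.3]
grip_width: -0.003
```

```bash
python3 - <<'E'
from h import *
from plant import *
a=np.load("scene0.npy",allow_pickle=True).item()["color"]; s=snapshot("scene")["color"]
f=lambda im:np.argwhere((lambda h:(h[135:160,262:305,1]<60)&(h[135:160,262:305,2]>150))(cv2.cvtColor(im,cv2.COLOR_RGB2HSV))).mean(0)
print("bar centroid before/after",f(a),f(s))
state(); print(job_done())
E
```

```text
bar centroid before/after [10.19211823 22.24137931] [10.2705314 21.8647343]
t 17.23 tcp [ 0.582  -0.4422  0.4363] x [-0.011  0.002 -1.   ] z [-0.995 -0.099  0.011] F [-0.03  0.47 -0.33] q [-0.384  0.44   0.206  0.002 -1.348  0.482] grip 0.0
the job is handed in; nothing more can be done
None
```

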